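Lay the roller down and latch the tackle box lid

TASK

The wooden roller is sticking up out of the open tackle box, so the lid cannot go on: lay the roller down inside, flat on the floor of the box, and let go of it. Then take the lid from the drying stand, hook its two tongues into the two slots in the box's upright edge, swing it down and press it, without crushing the box, until both latches have snapped over it; leave the stuff around on the bench alone.

Things in the scene. Friction and masses are not known exactly. Their poses are not given: they have to be found in the camera images.
- box: Open grey plastic tackle box, 142 x 194 mm, fixed to the bench. Origin on the bench, x from the slotted upright (-x, robot's side) to the latches (+x), y along the long side, z up. The rim is at z=66 mm. A seated lid has its origin at x=0, y=0, z=66 of this frame, axes along these.
- box_floor (a point): Point (0,0,6) mm of the box, on top of its floor. The inner space is x -68..60, y -91..91 mm of the box, walls 6-7 mm thick. Each end wall (y=+-91..97) has a thumb notch in its rim, x -22..22, 8 mm deep. A black fill line runs inside at z=56 mm.
- slot_a (a point): Middle of the opening of one slot in the upright, on its inner face: (-68,+55,73.5) mm of the box. The upright is the -x wall (x -74..-68) carried up to z=90 mm; the slot goes right through it, 38 mm wide (y), 15 mm high (z 66..81), closed above by a beam.
- slot_b (a point): The same for the other slot, at y=-55 mm.
- latch_a (a joint): Sprung latch on the box's +x wall, centred at y=+50 mm, 30 mm wide. Value in m: 0 = at rest, grows as it is pushed outward (box +x), up to 0.014. A lid edge pressed down on it pushes it out about 8 mm, against 200 N/m with 0.8 N preload (some 4 to 10 N of downward force), then it snaps back over the lid.
- latch_b (a joint): The same latch at y=-50 mm.
- nose_a (a point): Inner lower tip of latch a's nose, at rest at (58,+50,73) mm of the box: 1 mm above the top of a seated lid and 8 mm inside its edge. From z=76 mm the nose's inner face slopes up and outward at 62 degrees from level, to z=97 mm.
- nose_b (a point): The same for latch b, at y=-50 mm.
- lid: Loose grey plastic lid, about 0.25 kg. Origin: centre of the underside; z out of its top. Plate x -64..66, y -95..95, 6 mm thick. Two flat tongues (28 mm wide, 6 mm thick, centred at y=+-55) stick out of the -x edge to x=-84 mm. At the start it lies on the stand sloping 40 degrees, tongues low, +x edge high; yaw as the stand's.
- lid_grip (a point): Grip point on the lid's rib, (0,0,30) mm of the lid. The rib runs along the lid's y: 12 mm thick (x -6..6), 90 mm long (y -45..45), from the plate's top (z=6) to z=44 mm.
- tongue_a (a point): Tip of the lid's tongue at y=+55: point (-84,+55,3) mm of the lid, mid-thickness.
- tongue_b (a point): Tip of the lid's tongue at y=-55: point (-84,-55,3) mm of the lid, mid-thickness.
- stand: Aluminium drying stand fixed to the bench, 270 mm wide (y), x toward its back. Two rails rising 40 degrees toward +x carry the lid, against a low stop lip 50 mm wide between the tongues. Origin on the bench.
- bar_mid (a point): Middle of the level bar above the lid, (-20,0,190) mm of the stand: 16 mm thick, along the stand's y between posts at y=+-125 mm. It is in the way of a gripper coming straight down on the rib: come at right angles to the lid, and draw the lid out toward -x from under it.
- roller: Loose wooden roller, plain cylinder 44 mm in diameter, 150 mm long, about 0.14 kg. Origin: its middle; its own y axis is the cylinder's axis. At the start it leans about 33 degrees from level along the box's y, lower end on the floor, +y end up over the +y end wall's notch. Lying flat its origin is at z=28 mm of the box.
- tumbler: Bystander: aluminium tumbler, 72 mm diameter, 110 mm high, origin at its base.
- grip_ring: Bystander: steel ring lying flat, 100 mm diameter, 16 mm high.
- ball_center (a point): Bystander: centre of the green ball, 64 mm diameter, resting on the steel ring.
- sun_bottle: Bystander: white bottle, 56 mm diameter, 150 mm high.
- wax_jar: Bystander: jar, 70 mm diameter, 70 mm high.
There are look-alikes about, which are no part of the job. What is shaped like the box but yellow is not meant.

How it is judged:
By the outcome, as a careful person would: the job done as asked, in the order asked, and still so for the second after the job is handed in, with the robot touching nothing.
It also fails if it takes over 72 s, if anything falls off the work surface, if the arm or the gripper's body presses on something with over 40 N, if the wrist force passes 120 N, or if a joint passes its speed limit or range.

ROBOT

A 6-joint arm with a two-finger parallel gripper is mounted at the origin on the work surface. World frame = base frame: x ahead of the robot, y to its left, z up, the work surface at z = 0. Lengths are in m, angles in rad, forces in N, time in s.
With the tool pointing down it reaches from about 0.25 to 0.725 m from the base axis. Payload 9.7 kg.
Tool frame: the origin (TCP) lies midway between the tips of the shut fingers; the grasp point (between the pads) lies 19 mm behind it (env.grasp_offset is the distance from the TCP to the grasp point, in m); z points along the fingers, y is the line along which they close (so a half turn about z gives the same grasp; the last joint's range is limited). The gripper opens to 85 mm and grips with 20 to 120 N. Pads are 22 mm wide; open, the fingers measure 114 mm over their backs; the gripper's body (76 mm by 85 mm) begins 54 mm behind the grasp point. The pads swing forward as they close: fully open they stand 13 mm farther back than shut.
Start: joints at [-1.282, 0.087, 0.176, 1.66, 0, 1.571], TCP at [0.157, -0.527, 0.231] pointing down, gripper open.
Joint ranges: [-3.13, 3.13], [-0.85, 1.81], [-1.15, 1.24], [-2.2, 2.28], [-1.44, 1.52], [-3.14, 3.14]. Speed limits (rad/s): [2.22, 2.22, 2.57, 3.14, 3.14, 3.14].

INTERFACE

Orientations are given as a unit quaternion [w, x, y, z].
In Python, from bench import env gives the robot as it stands. The module is installed in compiled form; this text tells all that it offers.
- The arm moves only by the tool arm_command, never from a script. Its arguments are lists of equal length, an entry for each row: "xyz": the shift along the tool's x, y, z in cm, a list of three; "angular": the turn, a rotation vector about the tool's x, y, z in degrees, a list of three. A call has 1 to 8 rows; each row is the pose to reach, as a shift and turn from the pose commanded when the call began, along the tool's axes at that moment; what a row does not reach only later rows make up. A row lasts 1/8 s, in which the tool goes at most 62.5 mm and 10.7 degrees, less where a joint would pass 70% of its speed; a pose out of reach is approached as far as the arm can. A call with a gripper value outside its range is refused whole. "fingers" is the opening in per cent of the stroke, from 0 (shut) to 100 (fully open), set as the call begins (left out, the last holds). The fingers move at their own pace and stop on an object; "newtons" is the grip in N (left out, the last holds). Time passes only in rows, so rows that repeat a pose let the fingers close. It gives the time, the measured TCP pose, the force, the opening and the grip force at its end, in the units of the state.
- env.get_state(): the state, without advancing time (a new reading comes with each control period).
- env.capture(name): name is "side" or "top" or "wrist"; returns a dict with "pixels" (480x640x3 uint8, red, green, blue), "fx", "fy", "cx", "cy" (pixels), "R" (3x3) and "t" (3): a world point X has camera coordinates R X + t. Camera axes: x right, y down, z forward; pixel columns grow to the right and rows downward; lengths in m; the calibration is good to about 2 mm. The wrist camera is an equidistant fisheye: a pixel r from the principal point sees the ray r / f radians off the axis. A picture is of the moment at which its call begins. There is no depth.
- env.sign_off(): hands the job in; it is judged then, once.
The state is a dict: "clock": time; "joint_positions": joint angles; "joint_vel": joint speeds; "joint_torque": joint torques, N m; "tcp_pos": TCP position; "tool_rot": TCP orientation; "wrist_force": force on the tool from outside, world axes, zero at the start; "moment": the same for the moment, N m; "gripper_width": opening from 0.0 (shut) to 1.0 (fully open); "grasp_force": force on a finger pad.
Only numpy, scipy, OpenCV 4.12 (cv2) and the standard library are available. Lean on these libraries where they do the work, as an engineer would, in place of code of your own. Each camera call takes 0.05 s, during which the arm holds its last target. There are 200 camera calls.

## Working session

There is one attempt and no reset: what is moved stays moved. The work goes in short steps, Python scripts to look and compute and a tool call to move; the robot and the scene stay as the last step left them, time stands still between calls to the robot, and variables do not carry over. Pictures are saved under pics/ and viewed, at most 10 in all, crops included, and the job is handed in when it is done.

Besides the shell and the picture viewer there is one more tool, called after "Request:" by a JSON object that holds its "name" and its "arguments", one argument or row to a line. arm_command: Moves the arm, as the interface text tells. Its arguments: {"type":"object","properties":{"xyz":{"type":"array"},"angular":{"type":"array"},"fingers":{"type":"number"},"newtons":{"type":"number"}},"required":["xyz","angular"]}

```bash
mkdir -p pics
python3 - <<'E'
from bench import env
import cv2,pickle
d={}
for n in("top","side"):
    c=env.capture(n); d[n]=c
    cv2.imwrite(f"pics/{n}0.png",c["pixels"][:,:,::-1])
    print(n,c["fx"],c["fy"],c["cx"],c["cy"],c["R"],c["t"])
pickle.dump(d,open("c0.pkl","wb"))
s=env.get_state();print(s, env.grasp_offset)
E
```

```text
top 572.497453991551 572.497453991551 318.72471468759227 243.22585370460766 [[-0.0158357  -0.9998631   0.00479624]
 [-0.99271407  0.01514906 -0.1195378 ]
 [ 0.11944877 -0.00665426 -0.99281807]] [-0.12870765  0.53749553  1.64797717]
side 601.2123462464828 601.2123462464828 328.3863241302193 242.64093834947752 [[-0.95164776 -0.30670876 -0.01721267]
 [-0.17688375  0.59291823 -0.78559539]
 [ 0.2511547  -0.74456545 -0.6185011 ]] [0.44447789 0.27555189 1.18711351]
{'clock': 0.1, 'joint_positions': array([-1.28197486e+00,  8.74300793e-02,  1.75205063e-01,  1.65977254e+00,
        1.06491119e-05,  1.57079519e+00]), 'joint_vel': array([ 2.77895665e-05, -2.13569665e-04,  3.16724256e-03, -1.57251277e-03,
        9.93616469e-05,  1.60279423e-03]), 'joint_torque': array([ 5.71401761e-04, -5.21559834e+01,  4.65656555e+01,  1.59424462e-02,
       -1.83279508e-05,  4.75248299e-06]), 'tcp_pos': array([ 0.15659987, -0.52703138,  0.23063594]), 'tool_rot': array([-5.95130375e-04,  9.89590619e-01,  1.43909854e-01, -8.11647644e-05]), 'wrist_force': array([-0.11197742,  0.48972049, -0.1830408 ]), 'moment': array([0.00304662, 0.02994773, 0.0351814 ]), 'grasp_force': 0.0, 'gripper_width': 0.993715563939208} 0.0187
```

View pics/top0.png

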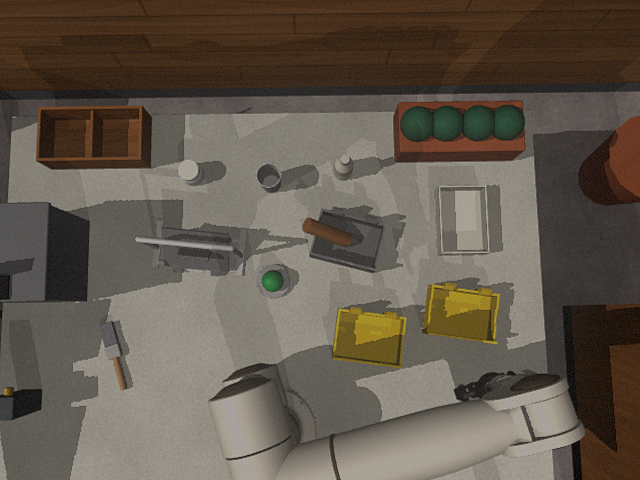

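View pics/side0.png

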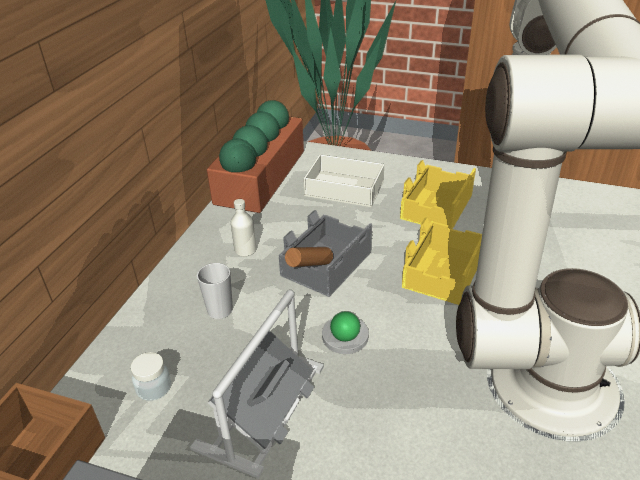

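The top view shows what could be mistaken for the box: the grey open box at (346,240) with the roller at (328,232), yellow look-alikes at (370,337) and (462,313), and a white tray at (463,220). I choose the grey box. The stand with the lid is at (195,248) in the top view and (265,385) in the side view. Next I'll take a close crop of both.

Run:
```python
import cv2,pickle,numpy as np
d=pickle.load(open("c0.pkl","rb"))
t=d["top"]["pixels"][:,:,::-1];s=d["side"]["pixels"][:,:,::-1]
def crop(im,u,v,w,h,k):
    o=cv2.convertScaleAbs(cv2.resize(im[v:v+h,u:u+w],None,fx=k,fy=k,interpolation=cv2.INTER_CUBIC),alpha=1.4,beta=15)
    for i in range(0,w,20): cv2.putText(o,str(u+i),(i*k,8),0,.3,(0,255,255),1); cv2.line(o,(i*k,10),(i*k,14),(0,255,255),1)
    for j in range(0,h,20): cv2.putText(o,str(v+j),(0,j*k+4),0,.3,(0,255,255),1)
    return o
cv2.imwrite("pics/ct.png",np.hstack([crop(t,300,200,90,80,4),crop(t,130,215,110,80,4)]))
cv2.imwrite("pics/cs.png",np.hstack([crop(s,270,205,110,95,4),crop(s,200,285,85*1,190,3)[:380] if 0 else cv2.resize(crop(s,190,285,140,190,2),(280,380))]))
```

```text
(no output)
```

View pics/ct.png

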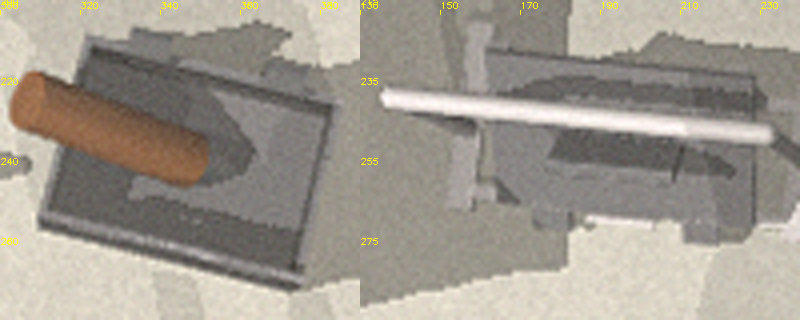

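View pics/cs.png

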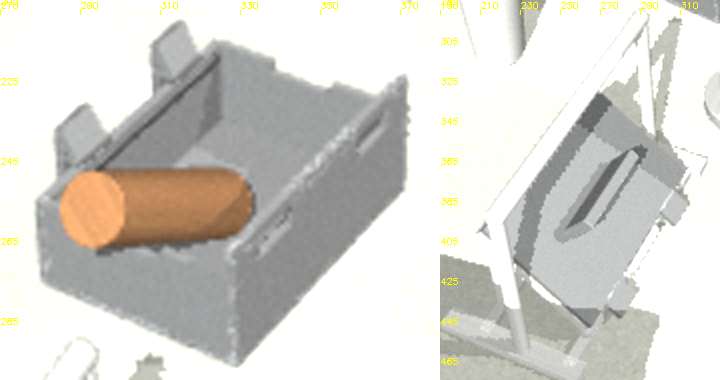

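```bash
cat > h.py <<'E'
import numpy as np,pickle
from scipy.optimize import least_squares
from scipy.spatial.transform import Rotation as R
d=pickle.load(open("c0.pkl","rb"))
def proj(c,X):
    p=np.asarray(X)@c["R"].T+c["t"]
    if c.get("fish"):
        r=np.hypot(p[:,0],p[:,1]);th=np.arctan2(r,p[:,2]);u=p[:,:2]/r[:,None]*th[:,None]
    else: u=p[:,:2]/p[:,2:]
    return u*[c["fx"],c["fy"]]+[c["cx"],c["cy"]]
def fit(obs,pose,p0):
    "obs: list of (cam,pt mm,(u,v)); pose(p)->(Rot,t)"
    def f(p):
        r,t=pose(p)
        return np.concatenate([proj(c,r.apply(np.array([X])/1000.)+t)[0]-uv for c,X,uv in obs])
    s=least_squares(f,p0,loss="soft_l1",f_scale=2)
    return s.x,f(s.x).reshape(-1,2)
flat=lambda p:(R.from_euler('z',p[2]),np.array([p[0],p[1],0]))
lidp=lambda p:(R.from_euler('z',p[3])*R.from_euler('y',-40,degrees=True),np.array(p[:3]))
def Q(q): return R.from_quat(np.r_[q[1:],q[0]])
E
python3 - <<'E'
from h import *
np.set_printoptions(precision=4,suppress=True)
T,S=d["top"],d["side"]
b=[(T,(-74,97,90),(310,257)),(T,(-74,-97,90),(375,272)),(T,(68,97,66),(322.5,209.5)),(T,(68,-97,66),(383,226)),
(S,(68,97,66),(280,255)),(S,(-74,97,0),(329,296)),(S,(-74,97,90),(329,267)),(S,(-74,-97,90),(371,224)),(S,(-74,-97,0),(371,252.5)),(S,(68,-97,66),(324.5,215.5))]
x,r=fit(b,flat,[.5,-.1,-.2]);print(x,np.degrees(x[2]));print(r)
l=[(T,(66,95,6),(160.7,227)),(T,(66,-95,6),(228.7,233)),
(S,(66,95,6),(227.5,412)),(S,(66,-95,6),(270,332)),(S,(-64,-95,6),(315,372)),(S,(-64,95,6),(266,449)),(S,(0,-45,44),(291.5,360)),(S,(0,45,44),(250,402))]
x,r=fit(l,lidp,[.45,.3,.1,-.1]);print(x,np.degrees(x[3]));print(r)
s=[(T,(-20,125,190),(135,239.5)),(T,(-20,-125,190),(233,248)),(S,(-20,125,190),(217,392)),(S,(-20,-125,190),(292,293))]
x,r=fit(s,flat,[.45,.3,-.1]);print(x,np.degrees(x[2]));print(r)
# roller: ends top view; axis ends in box
def rp(p): return (R.from_euler('zx',[p[3],p[4]]),np.array(p[:3]))
E
```

```text
[ 0.5421 -0.2179 -0.264 ] -15.12516706203199
[[-2.3168 -2.1659]
 [-0.6351 -0.3108]
 [-2.5522 -1.1124]
 [ 2.0346 -1.3041]
 [-0.8388 -0.6207]
 [ 1.4185  0.9805]
 [ 0.8052  0.3859]
 [ 2.1467 -0.7745]
 [ 1.1179 -0.5321]
 [ 0.0101 -2.0019]]
[ 0.5183  0.2169  0.0504 -0.1201] -6.881256228329336
[[  1.2938   1.587 ]
 [  0.0738   2.565 ]
 [-13.7955  -9.0696]
 [ -2.6268  -2.3854]
 [ -0.5559   1.6305]
 [  1.6556   2.2902]
 [ -1.6742   4.2846]
 [ 16.1908  -1.5023]]
[ 0.5405  0.2182 -0.1228] -7.035996497933536
[[ 2.7095 -0.8252]
 [-1.8505  0.7093]
 [ 0.6048  0.2897]
 [-0.6928 -0.0199]]
```

```bash
cat >> h.py <<'E'
np.set_printoptions(precision=3,suppress=True)
B=np.array([.5421,-.2179,0]);BR=R.from_euler('z',-15.12,degrees=True)
def ray(c,uv,z):
    v=c["R"].T@np.array([(uv[0]-c["cx"])/c["fx"],(uv[1]-c["cy"])/c["fy"],1]);o=-c["R"].T@c["t"]
    return o+v*(z-o[2])/v[2]
def toolR(fr): # tool y=frame x, z=-frame z, x = frame y
    return fr*R.from_matrix(np.array([[0,1,0],[1,0,0],[0,0,-1.]]))
def rel(pos,rot,s=None):
    "shift cm, rotvec deg from the measured pose to TCP target"
    from bench import env
    s=s or env.get_state();r0=Q(s["tool_rot"])
    print("xyz",r0.inv().apply(pos-s["tcp_pos"])*100,"ang",(r0.inv()*rot).as_rotvec(degrees=True))
E
python3 - <<'E'
from h import *
p=ray(d["side"],(293,257),.106);print(p,BR.inv().apply(p-B)*1000)
p=ray(d["top"],(309,224.5),.106);print(p,BR.inv().apply(p-B)*1000)
p=ray(d["top"],(350,242),.04);print(p,BR.inv().apply(p-B)*1000)
# view pose: tool perpendicular to roller, 15cm off
c=np.array([-2,62,65.])
fr=BR*R.from_euler('x',33,degrees=True); tr=toolR(fr)
print(tr.as_matrix())
g=B+BR.apply(c/1000)
rel(g-tr.apply([0,0,.13]),tr)
E
```

```text
[ 0.579 -0.097  0.106] [  4.611 125.99  106.   ]
[ 0.58  -0.11   0.106] [  8.577 114.081 106.   ]
[ 0.537 -0.228  0.04 ] [ -2.405 -11.621  40.   ]
[[ 0.219  0.965  0.142]
 [ 0.81  -0.261  0.526]
 [ 0.545  0.    -0.839]]
xyz [ 45.126 -18.002   5.683] ang [ 16.72   30.034 -56.67 ]
```

Request:
{"name": "arm_command", "arguments": {
  "xyz": [
    [11,-4.5,-2],
    [22,-9,-2],
    [34,-13.5,0],
    [45,-18,3],
    [45,-18,5],
    [45,-18,5],
    [45,-18,5],
    [45,-18,5]
  ],
  "angular": [
    [2.5,4.5,-8.5],
    [5,9,-17],
    [7.5,13.5,-25.5],
    [10,18,-34],
    [12.5,22.5,-42.5],
    [15,27,-51],
    [16.7,30,-56.7],
    [16.7,30,-56.7]
  ],
  "fingers": 100
}}

```text
clock: 1.1
tcp_pos: [0.538, -0.2253, 0.1789]
tool_rot: [-0.174, 0.761, 0.583, 0.225]
wrist_force: [0.0, -1.0, -0.2]
gripper_width: 0.996
grasp_force: 0.0
```

Run:
```python
from h import *
from bench import env
import cv2
c=env.capture("wrist");c["fish"]=1;s=env.get_state()
pickle.dump((c,s),open("w1.pkl","wb"))
print(s["clock"],s["tcp_pos"],Q(s["tool_rot"]).as_matrix(),c["fx"],c["cx"],c["cy"],c["R"],c["t"])
im=cv2.convertScaleAbs(c["pixels"][:,:,::-1],alpha=1.3,beta=10)
cv2.imwrite("pics/w1.png",im)
```

```text
1.15 [ 0.541 -0.221  0.178] [[ 0.216  0.966  0.139]
 [ 0.81  -0.257  0.528]
 [ 0.546 -0.002 -0.838]] 371.64829954431775 320.52818413640216 237.95220312598707 [[ 0.966 -0.26  -0.001]
 [-0.251 -0.934 -0.254]
 [ 0.065  0.246 -0.967]] [-0.578  0.002  0.354]
```

View pics/w1.png

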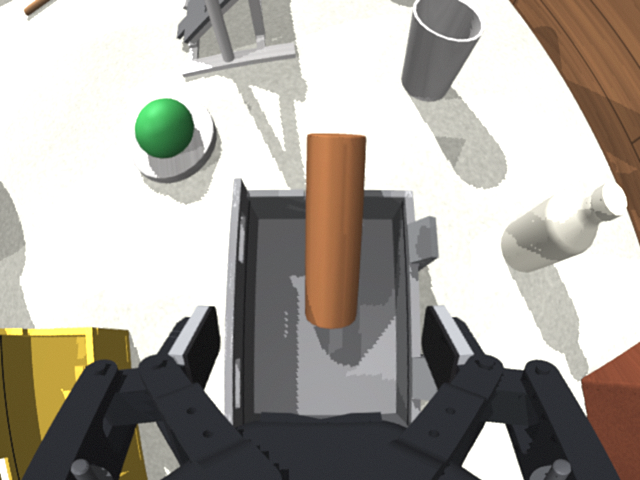

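Run:
```python
from h import *
W,s=pickle.load(open("w1.pkl","rb"));T,S=d["top"],d["side"]
b=[(W,(-74,97,90),(235,180)),(W,(68,97,66),(413,193)),(W,(-68,91,6),(250,219)),(W,(-68,-91,6),(244,415)),(W,(60,-91,6),(402,414))]
x,r=fit(b,flat,[.542,-.218,-.264]);print(x,np.degrees(x[2]));print(r)
b+=[(S,(68,97,66),(280,255)),(S,(-74,97,0),(329,296)),(S,(-74,97,90),(329,267)),(S,(-74,-97,90),(371,224)),(S,(-74,-97,0),(371,252.5))]
x,r=fit(b,flat,[.542,-.218,-.264]);print(x,np.degrees(x[2]))
# roller silhouette midpoints: top (336,140) bottom (331,322): predict
B2=np.array([x[0],x[1],0]);R2=R.from_euler('z',x[2])
def rp(p): return R2*R.from_euler('zx',[p[2],33*np.pi/180]),B2+R2.apply(np.array([p[0],p[1],65.3])/1000)
# cap top edges; sides at mid; bottom end
o=[(W,(0,75,22),(336.5,135)),(W,(-22,70,0),(307.5,142)),(W,(22,70,0),(366,143)),(W,(22,-70,0),(357,316)),(W,(-22,-70,0),(306,316)),(W,(0,-75,0),(331,327)),(S,(0,75,0),(293,257))]
x,r=fit(o,rp,[2,62,0]);print(x);print(r)
```

```text
[ 0.546 -0.223 -0.268] -15.3519190322372
[[-2.758 -0.52 ]
 [ 0.139 -0.752]
 [ 7.407  1.336]
 [ 8.459 -0.62 ]
 [-7.755  0.808]]
[ 0.546 -0.222 -0.27 ] -15.446764151839274
[ 3.48  60.336 -0.01 ]
[[ 0.862  3.565]
 [-1.658  1.348]
 [ 0.023  1.663]
 [ 0.456 -1.57 ]
 [-0.624 -2.155]
 [ 0.309 -7.679]
 [-0.211 -2.23 ]]
```

```bash
cat >> h.py <<'E'
B=np.array([.546,-.222,0]);BR=R.from_euler('z',-15.4,degrees=True)
box=lambda p:B+BR.apply(np.array(p)/1000.)
G=.0187
E
python3 - <<'E'
from h import *
tr=toolR(BR*R.from_euler('x',33,degrees=True))
rel(box([3.5,60.3,65.3])+tr.apply([0,0,G]),tr)
E
```

```text
xyz [-1.06   0.908 14.628] ang [-0.364 -0.081  0.376]
```

Request:
{"name": "arm_command", "arguments": {
  "xyz": [
    [-1,0.9,4],
    [-1,0.9,9],
    [-1,0.9,13],
    [-1,0.9,14.6],
    [-1,0.9,14.6],
    [-1,0.9,14.6]
  ],
  "angular": [
    [0,0,0],
    [0,0,0],
    [0,0,0],
    [0,0,0],
    [0,0,0],
    [0,0,0]
  ],
  "fingers": 70
}}

```text
clock: 1.9
tcp_pos: [0.5646, -0.1615, 0.0548]
tool_rot: [-0.171, 0.761, 0.583, 0.225]
wrist_force: [-0.6, 0.3, -0.1]
gripper_width: 0.702
grasp_force: 0.0
```

Request:
{"name": "arm_command", "arguments": {
  "xyz": [
    [0,0,0],
    [0,0,0],
    [0,0,0],
    [0,0,0],
    [0,0,0]
  ],
  "angular": [
    [0,0,0],
    [0,0,0],
    [0,0,0],
    [0,0,0],
    [0,0,0]
  ],
  "fingers": 0,
  "newtons": 30
}}

```text
clock: 2.52
tcp_pos: [0.5646, -0.1614, 0.0545]
tool_rot: [-0.171, 0.761, 0.583, 0.226]
wrist_force: [-0.3, -3.1, 5.7]
gripper_width: 0.505
grasp_force: 31.0
```

Run:
```python
from h import *
from bench import env
s=env.get_state();print(s["clock"],s["gripper_width"]*85,s["grasp_force"],s["wrist_force"])
print(BR.inv().apply(s["tcp_pos"]-B)*1000, Q(s["tool_rot"]).as_matrix()[:,2])
tr=toolR(BR)
r0=Q(s["tool_rot"])
g=s["tcp_pos"]-r0.apply([0,0,G]);print("g box",BR.inv().apply(g-B)*1000)
rel(box([-3,30,120])+tr.apply([0,0,G]),tr)
rel(box([-3,0,75])+tr.apply([0,0,G]),tr)
rel(box([-3,0,30])+tr.apply([0,0,G]),tr)
```

```text
2.525 42.9440009735889 31.04090452194214 [-0.33  -3.097  5.655]
[ 1.867 63.373 54.507] [ 0.144  0.523 -0.84 ]
g box [ 1.862 53.225 70.214]
xyz [-0.261 -0.486 -5.742] ang [  0.103 -32.864   0.291]
xyz [-5.223 -0.513 -3.59 ] ang [  0.103 -32.864   0.291]
xyz [-7.665 -0.527  0.19 ] ang [  0.103 -32.864   0.291]
```

Request:
{"name": "arm_command", "arguments": {
  "xyz": [
    [0,-0.1,-2],
    [-0.2,-0.4,-5.7],
    [-0.2,-0.5,-5.7],
    [-3,-0.5,-5],
    [-5.2,-0.5,-3.6],
    [-6.5,-0.5,-1.5],
    [-6.7,-0.5,-1.3],
    [-6.7,-0.5,-1.3]
  ],
  "angular": [
    [0,-8,0],
    [0,-17,0],
    [0,-26,0],
    [0,-32.9,0],
    [0,-32.9,0.3],
    [0,-32.9,0.3],
    [0,-32.9,0.3],
    [0,-32.9,0.3]
  ]
}}

```text
clock: 3.52
tcp_pos: [0.5428, -0.2204, 0.0284]
tool_rot: [-0.0, 0.795, 0.606, -0.0]
wrist_force: [0.6, 0.4, -2.2]
gripper_width: 0.5
grasp_force: 31.0
```

Run:
```python
from h import *
from bench import env
import cv2
c=env.capture("wrist");s=env.get_state()
r0=Q(s["tool_rot"]);g=s["tcp_pos"]-r0.apply([0,0,G]);print("g box",BR.inv().apply(g-B)*1000,s["wrist_force"],s["gripper_width"]*85);print(r0.as_matrix())
k=env.capture("side")["pixels"][200:305,260:390]
im=np.hstack([cv2.resize(k,(520,420)),cv2.resize(c["pixels"][100:420,180:460],(280,320),)[:,:]if 0 else cv2.copyMakeBorder(c["pixels"][100:420,180:460],0,100,0,0,cv2.BORDER_CONSTANT)])
cv2.imwrite("pics/w2.png",im[:,:,::-1])
```

```text
g box [-3.154  0.666 47.596] [ 0.222 -0.786 -1.38 ] 42.61274475885865
[[ 0.265  0.964  0.   ]
 [ 0.964 -0.265 -0.   ]
 [-0.     0.    -1.   ]]
```

View pics/w2.png

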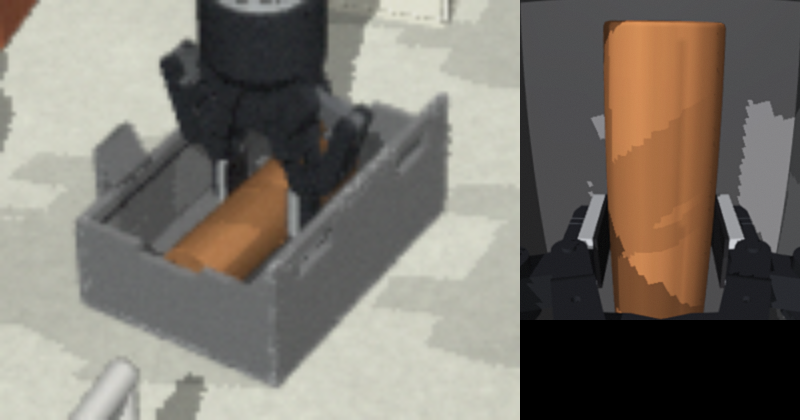

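The roller is held level between the pads inside the box (crop about (255,215)), clear of the walls. Now I'll lower it to the floor.

Request:
{"name": "arm_command", "arguments": {
  "xyz": [
    [0,0,0.5],
    [0,0,0.9],
    [0,0,0.9],
    [0,0,0.9]
  ],
  "angular": [
    [0,0,0],
    [0,0,0],
    [0,0,0],
    [0,0,0]
  ]
}}

```text
clock: 4.12
tcp_pos: [0.5429, -0.2203, 0.0195]
tool_rot: [0.0, 0.795, 0.606, 0.0]
wrist_force: [-2.3, 0.2, 5.5]
gripper_width: 0.501
grasp_force: 31.6
```

Request:
{"name": "arm_command", "arguments": {
  "xyz": [
    [0,0,0.2],
    [0,0,0.2],
    [0,0,0.2]
  ],
  "angular": [
    [0,0,0],
    [0,0,0],
    [0,0,0]
  ]
}}

```text
clock: 4.5
tcp_pos: [0.543, -0.2204, 0.0194]
tool_rot: [0.001, 0.795, 0.606, 0.0]
wrist_force: [-8.3, 3.5, 19.9]
gripper_width: 0.504
grasp_force: 33.1
```

Request:
{"name": "arm_command", "arguments": {
  "xyz": [
    [0,0,-0.2],
    [0,0,-0.2]
  ],
  "angular": [
    [0,0,0],
    [0,0,0]
  ]
}}

```text
clock: 4.75
tcp_pos: [0.5429, -0.2203, 0.0195]
tool_rot: [0.0, 0.795, 0.606, 0.0]
wrist_force: [-2.7, 0.8, 6.9]
gripper_width: 0.5
grasp_force: 31.9
```

Request:
{"name": "arm_command", "arguments": {
  "xyz": [
    [0,0,0],
    [0,0,0],
    [0,0,0],
    [0,0,-2],
    [0,0,-6],
    [0,0,-12],
    [0,0,-17],
    [0,0,-17]
  ],
  "angular": [
    [0,0,0],
    [0,0,0],
    [0,0,0],
    [0,0,0],
    [0,0,0],
    [0,0,0],
    [0,0,0],
    [0,0,0]
  ],
  "fingers": 68
}}

```text
clock: 5.75
tcp_pos: [0.5443, -0.2209, 0.1933]
tool_rot: [0.003, 0.795, 0.606, 0.002]
wrist_force: [0.1, -1.3, -0.8]
gripper_width: 0.684
grasp_force: 0.0
```

Run:
```python
from h import *
from bench import env
import cv2
c=env.capture("wrist");c["fish"]=1;s=env.get_state();pickle.dump((c,s),open("w3.pkl","wb"))
LR=R.from_euler('z',-7,degrees=True)*R.from_euler('y',-40,degrees=True);L=np.array([.5183,.2169,.0504])
tr=toolR(LR)
rel(L+LR.apply([0,0,.03])-tr.apply([0,0,.16]),tr)
print(s["tcp_pos"],L+LR.apply([0,0,.03])-tr.apply([0,0,.16]))
```

```text
xyz [ 39.733 -26.123  -0.632] ang [-39.785   2.954  -8.024]
[ 0.544 -0.221  0.19 ] [0.397 0.232 0.196]
```

Request:
{"name": "arm_command", "arguments": {
  "xyz": [
    [2,-5,-1],
    [7,-10,-2],
    [13,-15,-2],
    [19,-20,-2],
    [25,-24,-2],
    [31,-26,-1.5],
    [37,-26,-0.6],
    [39.7,-26.1,-0.6]
  ],
  "angular": [
    [-5,0.4,-1],
    [-10,0.8,-2],
    [-15,1.2,-3],
    [-20,1.6,-4],
    [-25,2,-5],
    [-30,2.4,-6],
    [-35,2.8,-7],
    [-39.8,3,-8]
  ],
  "fingers": 60
}}

```text
clock: 6.8
tcp_pos: [0.3942, 0.1767, 0.1971]
tool_rot: [0.251, 0.707, 0.623, 0.222]
wrist_force: [2.5, 0.4, 0.3]
gripper_width: 0.601
grasp_force: 0.0
```

Request:
{"name": "arm_command", "arguments": {
  "xyz": [
    [0,0,0],
    [0,0,0],
    [0,0,0]
  ],
  "angular": [
    [0,0,0],
    [0,0,0],
    [0,0,0]
  ]
}}

```text
clock: 7.18
tcp_pos: [0.3954, 0.1739, 0.198]
tool_rot: [0.25, 0.708, 0.622, 0.22]
wrist_force: [1.0, 0.1, 0.5]
gripper_width: 0.6
grasp_force: 0.0
```

Run:
```python
from h import *
from bench import env
import cv2
c=env.capture("wrist");c["fish"]=1;s=env.get_state();pickle.dump((c,s),open("w4.pkl","wb"))
print(s["clock"],s["tcp_pos"],Q(s["tool_rot"]).as_matrix(),s["joint_positions"])
w3=pickle.load(open("w3.pkl","rb"))[0]["pixels"]
a=cv2.resize(c["pixels"][:,100:540],(440,480));b=w3[60:400,200:440];b=cv2.resize(b,(339,480))
im=cv2.convertScaleAbs(np.hstack([a,b])[:,:,::-1],alpha=1.3,beta=10)
cv2.imwrite("pics/w4.png",im)
```

```text
7.225 [0.395 0.174 0.198] [[ 0.129  0.771  0.623]
 [ 0.992 -0.1   -0.081]
 [ 0.     0.629 -0.778]] [ 0.735 -0.753 -0.666  1.174 -0.499  2.31 ]
```

View pics/w4.png

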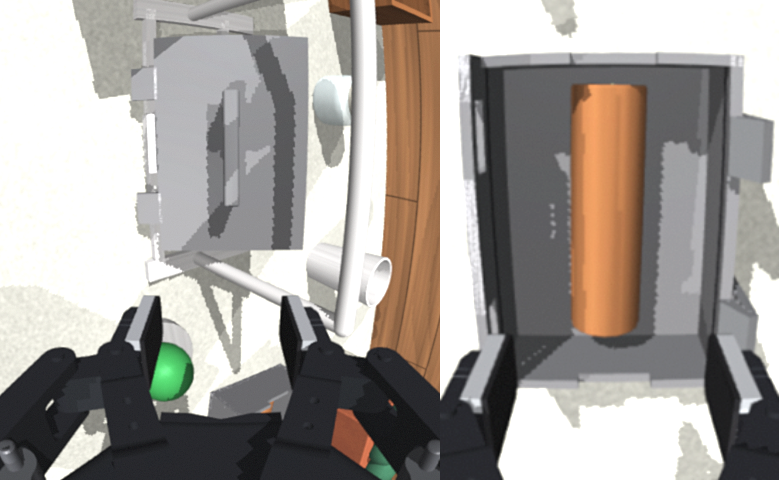

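Run:
```python
from h import *
T,S=d["top"],d["side"];W1,_=pickle.load(open("w1.pkl","rb"));W3,s3=pickle.load(open("w3.pkl","rb"));W4,s4=pickle.load(open("w4.pkl","rb"))
b=[(W3,(68,97,66),(414.5,101)),(W3,(-74,97,90),(215.6,101)),(W3,(-22,97,62),(292.7,102)),(W3,(22,97,62),(340.2,102)),(W3,(-22,-97,62),(299,331)),(W3,(22,-97,62),(347,328))]
x,r=fit(b,flat,[.546,-.222,-.264]);print("box",x,np.degrees(x[2]));print(r)
l=[(W4,(66,95,6),(406,38)),(W4,(66,-95,6),(402,248)),(W4,(-64,-95,6),(263,248)),(W4,(-84,55,3),(231,84)),(W4,(-84,-55,3),(236,209)),(W4,(0,45,44),(332,90)),(W4,(0,-45,44),(332,206))]
x,r=fit(l,lidp,[.518,.217,.05,-.12]);print("W lid",x,np.degrees(x[3]));print(r)
l+=[(T,(66,95,6),(160.7,227)),(T,(66,-95,6),(228.7,233)),(S,(66,-95,6),(270,332)),(S,(-64,-95,6),(315,372)),(S,(-64,95,6),(266,449))]
x,r=fit(l,lidp,[.518,.217,.05,-.12]);print("all",x,np.degrees(x[3]));print(r)
LR,L=lidp(x);tr=toolR(LR)
g=L+LR.apply([0,0,.03]);rel(g-tr.apply([0,0,.05]),tr);rel(g+tr.apply([0,0,G]),tr)
```

```text
box [ 0.547 -0.223 -0.263] -15.087182585128762
[[ 1.189  0.305]
 [-4.641  0.394]
 [-1.172 -2.464]
 [12.288 -2.716]
 [-1.24   3.759]
 [ 1.24   6.285]]
W lid [ 0.524  0.217  0.061 -0.111] -6.335978935861788
[[ 0.681 -0.697]
 [ 0.085  0.345]
 [-0.816  1.446]
 [ 1.255  1.326]
 [ 2.58  -1.709]
 [-1.914 -0.808]
 [-0.738  0.198]]
all [ 0.523  0.217  0.061 -0.114] -6.533141479854978
[[ 0.507 -0.891]
 [-0.532  0.795]
 [-1.904  1.546]
 [ 0.544  0.858]
 [ 1.534 -1.816]
 [-2.509 -1.226]
 [-1.6    0.21 ]
 [ 0.058 -0.404]
 [-0.686  0.211]
 [-5.647 -6.65 ]
 [-3.169 -2.575]
 [-0.954 -1.822]]
xyz [ 5.877  0.636 10.239] ang [-1.043  0.561 -0.689]
xyz [ 5.945  0.76  17.107] ang [-1.043  0.561 -0.689]
```

Request:
{"name": "arm_command", "arguments": {
  "xyz": [
    [3,0.6,2],
    [5.9,0.7,5],
    [5.9,0.7,10],
    [5.9,0.7,14.5],
    [5.9,0.7,17],
    [5.9,0.7,17],
    [5.9,0.7,17]
  ],
  "angular": [
    [-1,0.5,-0.7],
    [-1,0.5,-0.7],
    [-1,0.5,-0.7],
    [-1,0.5,-0.7],
    [-1,0.5,-0.7],
    [-1,0.5,-0.7],
    [-1,0.5,-0.7]
  ]
}}

```text
clock: 8.1
tcp_pos: [0.5143, 0.2189, 0.0715]
tool_rot: [0.255, 0.701, 0.626, 0.228]
wrist_force: [-0.3, 0.4, 0.2]
gripper_width: 0.599
grasp_force: 0.0
```

```bash
cat >> h.py <<'E'
B=np.array([.5465,-.2225,0]);BR=R.from_euler('z',-15.2,degrees=True)
LR,L=lidp([.523,.217,.061,np.radians(-6.6)])
E
python3 - <<'E'
from h import *
from bench import env
s=env.get_state();print(s["clock"],s["tcp_pos"],s["wrist_force"],s["joint_positions"])
tr=toolR(LR);rel(L+LR.apply([0,0,.03])+tr.apply([0,0,G]),tr)
E
```

```text
8.1 [0.514 0.219 0.072] [-0.32   0.388  0.223] [ 0.625 -0.415 -0.741  0.689 -0.447  2.179]
xyz [-0.09   0.004  0.248] ang [ 0.008 -0.069  0.098]
```

Request:
{"name": "arm_command", "arguments": {
  "xyz": [
    [-0.1,0,0.2],
    [-0.1,0,0.2]
  ],
  "angular": [
    [0,0,0],
    [0,0,0]
  ],
  "fingers": 60
}}

```text
clock: 8.35
tcp_pos: [0.515, 0.2189, 0.0698]
tool_rot: [0.255, 0.7, 0.627, 0.228]
wrist_force: [-0.0, -0.5, -0.2]
gripper_width: 0.599
grasp_force: 0.0
```

Request:
{"name": "arm_command", "arguments": {
  "xyz": [
    [0,0,0],
    [0,0,0],
    [0,0,0],
    [0,0,0],
    [0,0,0],
    [0,0,0]
  ],
  "angular": [
    [0,0,0],
    [0,0,0],
    [0,0,0],
    [0,0,0],
    [0,0,0],
    [0,0,0]
  ],
  "fingers": 0,
  "newtons": 70
}}

```text
clock: 9.1
tcp_pos: [0.5158, 0.2191, 0.0705]
tool_rot: [0.255, 0.7, 0.626, 0.229]
wrist_force: [3.9, -0.8, 5.5]
gripper_width: 0.131
grasp_force: 69.4
```

Request:
{"name": "arm_command", "arguments": {
  "xyz": [
    [0,0,-1],
    [0,0,-2.5],
    [0,-2.5,-4.6],
    [0,-5.1,-6.8],
    [0,-7.7,-8.9],
    [0,-7.7,-8.9],
    [0,-7.7,-8.9]
  ],
  "angular": [
    [0,0,0],
    [0,0,0],
    [0,0,0],
    [0,0,0],
    [0,0,0],
    [0,0,0],
    [0,0,0]
  ]
}}

```text
clock: 9.98
tcp_pos: [0.3993, 0.2316, 0.0871]
tool_rot: [0.255, 0.7, 0.627, 0.227]
wrist_force: [0.7, -0.0, -2.3]
gripper_width: 0.129
grasp_force: 70.2
```

```bash
cat >> h.py <<'E'
# lid origin seen from the tool: TCP at grasp in lid frame
TL=np.load("tl.npy") if __import__("os").path.exists("tl.npy") else None
def lidtool(ori,rot,tl=None): # TCP pose for lid pose
    tl=TL if tl is None else tl
    return ori+rot.apply(tl),toolR(rot)
def hook(P,th): # box-frame pivot point (mm) for lid point (-71,0,3); tilt deg
    rot=BR*R.from_euler('y',-th,degrees=True)
    return B+BR.apply(np.array(P)/1000.)-rot.apply([-.071,0,.003]),rot
E
python3 - <<'E'
from h import *
from bench import env
s=env.get_state();print(s["clock"],s["tcp_pos"],s["wrist_force"],s["gripper_width"],s["joint_positions"])
tl=LR.inv().apply(np.array([.5158,.2191,.0705])-L);tl[0]=0;print(tl);np.save("tl.npy",tl)
r=Q(s["tool_rot"]);print(np.degrees(np.arcsin(r.as_matrix()[2,1])), np.degrees(np.arctan2(r.as_matrix()[1,1],r.as_matrix()[0,1])))
p,t=lidtool(*hook([-30,0,110],25),tl=tl);print(p);rel(p,t)
p2,t=lidtool(*hook([-40,0,95],25),tl=tl);print(p2);rel(p2,t)
E
```

```text
9.975 [0.399 0.232 0.087] [ 0.65  -0.02  -2.323] 0.1287122740110027 [ 0.859 -0.622 -0.817  0.934 -0.558  2.411]
[0.    0.001 0.012]
39.92615881150298 -6.234712850742635
[ 0.576 -0.229  0.148]
xyz [-43.878  21.254   9.899] ang [14.902 -4.721  7.572]
[ 0.567 -0.227  0.133]
xyz [-43.721  19.534  10.416] ang [14.902 -4.721  7.572]
```

Run:
```python
from h import *
for P,y,t in [((.40,.2,.19),-7,30),((.41,.1,.21),-9,25),((.42,0,.21),-11,25),((.49,-.14,.21),-15.2,25),((.576,-.229,.20),-15.2,25)]:
    rel(np.array(P),toolR(R.from_euler('z',y,degrees=True)*R.from_euler('y',-t,degrees=True)))
```

```text
xyz [-3.149  6.923 -7.622] ang [ 9.927 -0.333  0.619]
xyz [-12.982   9.802  -7.802] ang [14.925 -1.383  2.326]
xyz [-22.812  11.397  -6.449] ang [14.921 -2.46   4.018]
xyz [-35.959  17.899  -0.983] ang [14.902 -4.721  7.572]
xyz [-43.859  24.555   5.906] ang [14.902 -4.721  7.572]
```

Request:
{"name": "arm_command", "arguments": {
  "xyz": [
    [0,3.5,-4],
    [-3.1,6.9,-7.6],
    [-8,8.4,-7.7],
    [-13,9.8,-7.8],
    [-18,10.6,-7.1],
    [-22.8,11.4,-6.4],
    [-27,13.5,-4.6],
    [-31,15.5,-3]
  ],
  "angular": [
    [5,0,0],
    [9.9,-0.3,0.6],
    [12.5,-0.8,1.5],
    [14.9,-1.4,2.3],
    [14.9,-2,3.2],
    [14.9,-2.5,4],
    [14.9,-3.2,5.2],
    [14.9,-4,6.4]
  ]
}}

```text
clock: 10.98
tcp_pos: [0.4646, -0.0904, 0.2104]
tool_rot: [0.171, 0.769, 0.601, 0.134]
wrist_force: [0.6, 0.6, -2.4]
gripper_width: 0.127
grasp_force: 70.2
```

Run:
```python
from h import *
from bench import env
s=env.get_state();print(s["clock"],s["tcp_pos"],s["gripper_width"])
t=toolR(BR*R.from_euler('y',-25,degrees=True))
for P in [(.49,-.14,.21),(.576,-.229,.20)]: rel(np.array(P),t)
rel(*lidtool(*hook([-30,0,110],25)))
```

```text
10.975 [ 0.465 -0.09   0.21 ] 0.1273254696745101
xyz [-4.195  3.303  1.59 ] ang [ 0.084 -0.496  1.041]
xyz [-10.742  12.392   6.948] ang [ 0.084 -0.496  1.041]
xyz [-10.764  10.228  11.655] ang [ 0.084 -0.496  1.041]
```

Request:
{"name": "arm_command", "arguments": {
  "xyz": [
    [-4.2,3.3,1.6],
    [-7.5,7.8,4.3],
    [-10.7,12.4,6.9],
    [-10.8,12,7.5],
    [-10.8,11,9.9],
    [-10.8,10.2,11.6],
    [-10.8,10.2,11.6],
    [-10.8,10.2,11.6]
  ],
  "angular": [
    [0,-0.5,1],
    [0,-0.5,1],
    [0,-0.5,1],
    [0,-0.5,1],
    [0,-0.5,1],
    [0,-0.5,1],
    [0,-0.5,1],
    [0,-0.5,1]
  ]
}}

```text
clock: 11.98
tcp_pos: [0.5758, -0.2262, 0.1499]
tool_rot: [0.173, 0.774, 0.594, 0.132]
wrist_force: [0.3, 0.1, -3.5]
gripper_width: 0.13
grasp_force: 70.3
```

```bash
cat > look.py <<'E'
import sys
from h import *
from bench import env
import cv2
n=sys.argv[1]
c=env.capture("wrist");c["fish"]=1;sd=env.capture("side");s=env.get_state();pickle.dump((c,sd,s),open(n+".pkl","wb"))
print(s["clock"],s["tcp_pos"],s["wrist_force"],s["gripper_width"])
k=cv2.resize(sd["pixels"][170:310,270:400],(520,560),interpolation=cv2.INTER_CUBIC)
w=cv2.copyMakeBorder(c["pixels"][:,180:460],0,80,0,0,cv2.BORDER_CONSTANT)
cv2.imwrite(f"pics/{n}.png",cv2.convertScaleAbs(np.hstack([k,w])[:,:,::-1],alpha=1.3,beta=10))
rel(*lidtool(*hook([-30,0,110],25)))
E
python3 look.py w5
```

```text
12.075 [ 0.576 -0.226  0.15 ] [-0.479 -0.703 -2.775] 0.12761721996177994
xyz [-0.285  0.005  0.227] ang [ 0.182 -0.065  0.213]
```

View pics/w5.png

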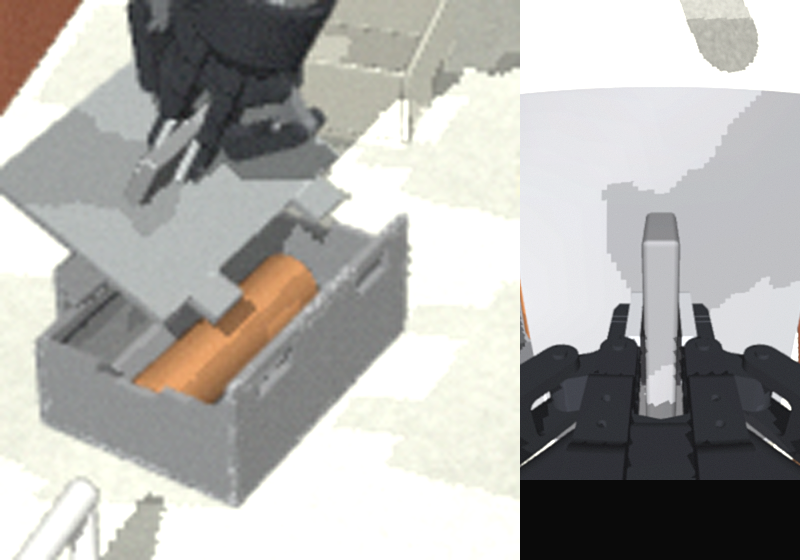

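Run:
```python
from h import *
c,S,s=pickle.load(open("w5.pkl","rb"))
tr=Q(s["tool_rot"]);lr=tr*toolR(R.identity()).inv();lo=s["tcp_pos"]-lr.apply(TL)
pr=lambda X,r,o:proj(S,r.apply(np.array([X])/1000.)+o)[0]
for X,uv in [((-84,41,6),(332.5,244.5)),((-84,69,3),(323.7,250)),((-84,-69,6),(357.5,218.7)),((-84,-41,3),(350.5,223.5)),((66,95,6),(270,217.5)),((-64,95,0),(311,251))]: print("lid",X,pr(X,lr,lo),uv,pr(X,lr,lo)-uv)
for X,uv in [((-74,55,73.5),(338.75,262.75)),((-74,-55,73.5),(362.75,236.5)),((-74,97,90),(328,266)),((-74,-97,90),(371.25,223.75)),((-74,97,0),(329,296))]: print("box",X,pr(X,BR,B),uv,pr(X,BR,B)-uv)
```

```text
lid (-84, 41, 6) [330.12  242.031] (332.5, 244.5) [-2.38  -2.469]
lid (-84, 69, 3) [322.969 249.319] (323.7, 250) [-0.731 -0.681]
lid (-84, -69, 6) [354.819 217.95 ] (357.5, 218.7) [-2.681 -0.75 ]
lid (-84, -41, 3) [348.305 224.601] (350.5, 223.5) [-2.195  1.101]
lid (66, 95, 6) [266.252 212.991] (270, 217.5) [-3.748 -4.509]
lid (-64, 95, 0) [309.314 250.666] (311, 251) [-1.686 -0.334]
box (-74, 55, 73.5) [338.602 261.107] (338.75, 262.75) [-0.148 -1.643]
box (-74, -55, 73.5) [363.008 236.179] (362.75, 236.5) [ 0.258 -0.321]
box (-74, 97, 90) [328.472 265.723] (328, 266) [ 0.472 -0.277]
box (-74, -97, 90) [371.885 221.876] (371.25, 223.75) [ 0.635 -1.874]
box (-74, 97, 0) [329.137 295.287] (329, 296) [ 0.137 -0.713]
```

Run:
```python
from h import *
for d_ in (26,10,0):
    P=[-71+d_*np.cos(np.radians(25)),2,74.5+d_*np.sin(np.radians(25))]
    rel(*lidtool(*hook(P,25)))
```

```text
xyz [-0.077 -2.615  1.703] ang [ 0.182 -0.065  0.213]
xyz [-0.071 -4.215  1.698] ang [ 0.182 -0.065  0.213]
xyz [-0.067 -5.215  1.695] ang [ 0.182 -0.065  0.213]
```

Request:
{"name": "arm_command", "arguments": {
  "xyz": [
    [0,-1.3,0.9],
    [-0.1,-2.6,1.7],
    [-0.1,-2.6,1.7],
    [-0.1,-2.6,1.7]
  ],
  "angular": [
    [0,0,0],
    [0.2,0,0.2],
    [0.2,0,0.2],
    [0.2,0,0.2]
  ]
}}

```text
clock: 12.58
tcp_pos: [0.5599, -0.2231, 0.1229]
tool_rot: [0.171, 0.776, 0.593, 0.132]
wrist_force: [0.1, 0.3, -2.6]
gripper_width: 0.128
grasp_force: 70.4
```

```bash
python3 look.py w6
python3 - <<'E'
import cv2
im=cv2.imread("pics/w6.png")[:560,:520];cv2.imwrite("pics/w6c.png",cv2.resize(im[100:480,100:460],(720,600) if 0 else (568,600),interpolation=cv2.INTER_CUBIC))
E
```

```text
12.675 [ 0.56  -0.223  0.123] [-0.426 -0.133 -2.488] 0.1294333848582868
xyz [-0.165  2.634 -1.556] ang [-0.08  -0.071 -0.002]
```

View pics/w6c.png

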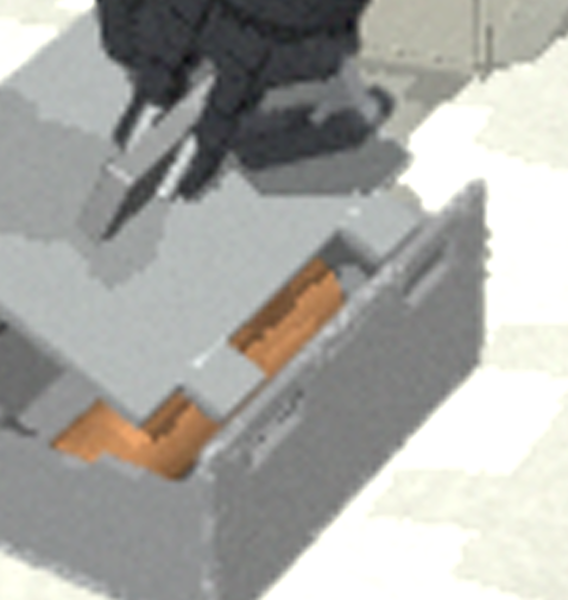

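Run:
```python
from h import *
c,S,s=pickle.load(open("w5.pkl","rb"))
tr=Q(s["tool_rot"]);lr=tr*toolR(R.identity()).inv();lo=s["tcp_pos"]-lr.apply(TL)
for dy in(0,-3,-6):
  print(dy,[proj(c,lr.apply(np.array([[X[0],X[1]+dy,X[2]]])/1000.)+lo)[0] for X in [(0,45,44),(0,45,6),(0,95,6)]])
print("obs 240 213 88; u 321")
T=s["tool_rot"];print(TL)
```

```text
0 [array([321.006, 240.487]), array([320.9 , 210.82]), array([320.855,  87.268])]
-3 [array([321.007, 249.504]), array([320.902, 217.869]), array([320.858,  94.756])]
-6 [array([321.007, 258.363]), array([320.903, 224.847]), array([320.862, 102.264])]
obs 240 213 88; u 321
[0.    0.001 0.012]
```

The crop shows both tongues (243,395) and (400,230) just inside the upright, lined up with slots (275,428) and (427,272). The rib position in the wrist view matches the model to within 1 mm. I'll slide it in while watching the force.

Request:
{"name": "arm_command", "arguments": {
  "xyz": [
    [0,-0.6,0],
    [0,-1.2,0],
    [0,-1.6,0],
    [0,-1.6,0]
  ],
  "angular": [
    [0,0,0],
    [0,0,0],
    [0,0,0],
    [0,0,0]
  ]
}}

```text
clock: 13.18
tcp_pos: [0.5451, -0.219, 0.1152]
tool_rot: [0.17, 0.776, 0.593, 0.131]
wrist_force: [-0.5, -0.7, -2.6]
gripper_width: 0.133
grasp_force: 70.6
```

Request:
{"name": "arm_command", "arguments": {
  "xyz": [
    [0,-0.4,0],
    [0,-0.8,0],
    [0,-0.8,0]
  ],
  "angular": [
    [0,0,0],
    [0,0,0],
    [0,0,0]
  ]
}}

```text
clock: 13.55
tcp_pos: [0.5382, -0.2171, 0.1118]
tool_rot: [0.17, 0.776, 0.593, 0.131]
wrist_force: [-0.6, -0.1, -3.1]
gripper_width: 0.13
grasp_force: 70.6
```

```bash
python3 look.py w7
python3 - <<'E'
import cv2
im=cv2.imread("pics/w7.png")[:560,:520];cv2.imwrite("pics/w7c.png",cv2.resize(im[100:480,100:460],(568,600),interpolation=cv2.INTER_CUBIC))
from h import *
from bench import env
s=env.get_state();tr=Q(s["tool_rot"]);lr=tr*toolR(R.identity()).inv();lo=s["tcp_pos"]-lr.apply(TL)
for X in[(-71,0,3),(-84,0,3),(66,0,0)]:print(X,BR.inv().apply(lr.apply(np.array(X)/1000.)+lo-B)*1000)
E
```

```text
13.65 [ 0.539 -0.217  0.112] [ 0.308 -0.182 -2.767] 0.13466330869519785
xyz [-0.172  5.113 -1.609] ang [-0.143 -0.077 -0.005]
(-71, 0, 3) [-69.729   1.761  74.057]
(-84, 0, 3) [-81.525   1.763  68.592]
(66, 0, 0) [ 55.84    1.753 128.923]
```

View pics/w7c.png

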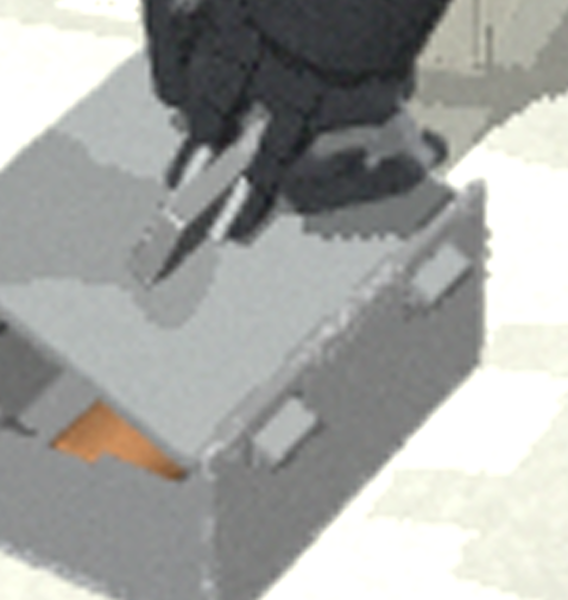

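Both tongue tips show through the slots at (285,430) and (442,272), sitting slightly toward -y. Next I'll swing it down part way.

Run:
```python
from h import *
for P,t in [((-70.3,3,73.5),20),((-70.5,3,72.5),14),((-70.5,3,71),9),((-70.5,3,69.5),4),((-70.5,3,69),0)]: rel(*lidtool(*hook(P,t)))
```

```text
xyz [ 0.125 -0.024  0.631] ang [ 4.857 -0.077 -0.002]
xyz [ 0.124 -0.092  1.463] ang [10.857 -0.077  0.002]
xyz [ 0.123 -0.222  2.22 ] ang [15.857 -0.077  0.006]
xyz [ 0.122 -0.405  2.968] ang [20.857 -0.077  0.009]
xyz [ 0.121 -0.561  3.495] ang [24.857 -0.077  0.012]
```

Request:
{"name": "arm_command", "arguments": {
  "xyz": [
    [0.1,0,0.3],
    [0.1,0,0.6],
    [0.1,0,1],
    [0.1,-0.1,1.5],
    [0.1,-0.1,1.5],
    [0.1,-0.1,1.5]
  ],
  "angular": [
    [2.4,0,0],
    [4.9,0,0],
    [7.9,0,0],
    [10.9,0,0],
    [10.9,0,0],
    [10.9,0,0]
  ]
}}

```text
clock: 14.4
tcp_pos: [0.544, -0.2176, 0.098]
tool_rot: [0.096, 0.788, 0.603, 0.075]
wrist_force: [0.2, -0.3, -2.2]
gripper_width: 0.133
grasp_force: 70.5
```

```bash
cat > st.py <<'E'
from h import *
from bench import env
s=env.get_state();tr=Q(s["tool_rot"]);lr=tr*toolR(R.identity()).inv();lo=s["tcp_pos"]-lr.apply(TL)
print(s["clock"],s["wrist_force"],s["moment"])
for X in[(-71,0,3),(-84,0,3),(66,0,0)]:print(X,BR.inv().apply(lr.apply(np.array(X)/1000.)+lo-B)*1000)
for P,t in [((-70.5,3,71),9),((-70.5,3,70),6),((-70.5,3,69.5),4),((-70.5,3,69),2),((-70.5,3,69),0),((-70.5,3,68),-1)]: rel(*lidtool(*hook(P,t)))
E
python3 st.py
```

```text
14.4 [ 0.199 -0.304 -2.222] [ 0.111  0.374 -0.013]
(-71, 0, 3) [-70.418   2.774  72.043]
(-84, 0, 3) [-83.032   2.771  68.899]
(66, 0, 0) [ 63.24    2.8   102.269]
xyz [0.022 0.019 0.721] ang [ 4.997 -0.08   0.013]
xyz [ 0.021 -0.001  1.193] ang [ 7.997 -0.08   0.015]
xyz [ 0.021 -0.02   1.491] ang [ 9.997 -0.08   0.016]
xyz [ 0.02  -0.049  1.789] ang [11.997 -0.08   0.018]
xyz [ 0.02  -0.074  2.038] ang [13.997 -0.079  0.019]
xyz [ 0.02  -0.114  2.259] ang [14.997 -0.079  0.02 ]
```

Request:
{"name": "arm_command", "arguments": {
  "xyz": [
    [0,0,0.35],
    [0,0,0.7],
    [0,0,1],
    [0,0,1.2],
    [0,0,1.2]
  ],
  "angular": [
    [2.5,0,0],
    [5,0,0],
    [6.5,0,0],
    [8,0,0],
    [8,0,0]
  ]
}}

```text
clock: 15.02
tcp_pos: [0.5469, -0.2185, 0.0865]
tool_rot: [0.041, 0.793, 0.607, 0.032]
wrist_force: [-2.8, 1.2, 0.7]
gripper_width: 0.125
grasp_force: 71.1
```

```bash
python3 st.py
```

```text
15.025 [-2.781  1.169  0.674] [0.055 0.4   0.014]
(-71, 0, 3) [-70.381   2.723  70.166]
(-84, 0, 3) [-83.311   2.719  68.819]
(66, 0, 0) [66.193  2.775 81.369]
xyz [ 0.027 -0.061 -0.461] ang [-3.056 -0.072  0.018]
xyz [ 0.026 -0.014  0.008] ang [-0.056 -0.072  0.02 ]
xyz [0.026 0.008 0.307] ang [ 1.944 -0.071  0.021]
xyz [0.026 0.021 0.605] ang [ 3.944 -0.071  0.022]
xyz [0.025 0.032 0.855] ang [ 5.944 -0.07   0.024]
xyz [0.025 0.023 1.079] ang [ 6.944 -0.07   0.024]
```

Light latch contact has begun. Now I'll press on in steps.

Request:
{"name": "arm_command", "arguments": {
  "xyz": [
    [0,0,0.15],
    [0,0,0.3],
    [0,0,0.45],
    [0,0,0.6],
    [0,0,0.6]
  ],
  "angular": [
    [1,0,0],
    [2,0,0],
    [3,0,0],
    [4,0,0],
    [4,0,0]
  ]
}}

```text
clock: 15.65
tcp_pos: [0.5469, -0.2183, 0.0793]
tool_rot: [0.012, 0.794, 0.607, 0.01]
wrist_force: [-5.6, 1.5, -1.2]
gripper_width: 0.127
grasp_force: 70.9
```

```bash
python3 st.py
```

```text
15.65 [-5.582  1.512 -1.201] [0.226 0.874 0.027]
(-71, 0, 3) [-71.425   2.822  68.025]
(-84, 0, 3) [-84.419   2.816  67.618]
(66, 0, 0) [65.602  2.89  69.316]
xyz [ 0.018 -0.067 -1.178] ang [-7.206 -0.085  0.022]
xyz [ 0.017  0.013 -0.713] ang [-4.206 -0.084  0.024]
xyz [ 0.016  0.057 -0.417] ang [-2.206 -0.084  0.025]
xyz [ 0.016  0.092 -0.12 ] ang [-0.206 -0.083  0.027]
xyz [0.016 0.12  0.128] ang [ 1.794 -0.083  0.028]
xyz [0.015 0.128 0.353] ang [ 2.794 -0.082  0.029]
```

Request:
{"name": "arm_command", "arguments": {
  "xyz": [
    [0,0.05,0.1],
    [0,0.1,0.2],
    [0,0.1,0.3],
    [0,0.1,0.3]
  ],
  "angular": [
    [0.7,0,0],
    [1.4,0,0],
    [2,0,0],
    [2,0,0]
  ]
}}

```text
clock: 16.15
tcp_pos: [0.5484, -0.2188, 0.0771]
tool_rot: [-0.001, 0.794, 0.608, 0.0]
wrist_force: [-5.3, 0.6, -0.7]
gripper_width: 0.129
grasp_force: 70.9
```

```bash
python3 st.py
python3 - <<'E'
from bench import env
import cv2,numpy as np
a=env.capture("side")["pixels"][170:310,270:400];b=env.capture("top")["pixels"][195:285,295:395]
im=np.hstack([cv2.resize(a,(390,420),interpolation=cv2.INTER_CUBIC),cv2.resize(b,(400,420),interpolation=cv2.INTER_CUBIC)])
cv2.imwrite("pics/w8.png",cv2.convertScaleAbs(im[:,:,::-1],alpha=1.3,beta=10))
E
```

```text
16.15 [-5.327  0.64  -0.745] [ 0.205  0.935 -0.018]
(-71, 0, 3) [-70.15    2.777  68.234]
(-84, 0, 3) [-83.15    2.77   68.256]
(66, 0, 0) [66.845  2.852 65.005]
xyz [ 0.022 -0.267 -1.387] ang [-9.096 -0.078  0.024]
xyz [ 0.021 -0.171 -0.925] ang [-6.096 -0.077  0.026]
xyz [ 0.021 -0.118 -0.631] ang [-4.096 -0.077  0.027]
xyz [ 0.02  -0.073 -0.335] ang [-2.096 -0.076  0.028]
xyz [ 0.02  -0.037 -0.088] ang [-0.096 -0.076  0.03 ]
xyz [ 0.02  -0.022  0.136] ang [ 0.904 -0.075  0.03 ]
```

Request:
{"name": "arm_command", "arguments": {
  "xyz": [
    [0,0,0.1],
    [0,0,0.2],
    [0,0,0.2]
  ],
  "angular": [
    [0.5,0,0],
    [1,0,0],
    [1,0,0]
  ]
}}

```text
clock: 16.62
tcp_pos: [0.549, -0.219, 0.0762]
tool_rot: [-0.007, 0.794, 0.608, -0.005]
wrist_force: [-3.5, 1.8, 3.6]
gripper_width: 0.132
grasp_force: 71.8
```

Request:
{"name": "arm_command", "arguments": {
  "xyz": [
    [0,0,0.1],
    [0,0,0.2],
    [0,0,0.2]
  ],
  "angular": [
    [0.5,0,0],
    [1,0,0],
    [1,0,0]
  ]
}}

```text
clock: 17.0
tcp_pos: [0.549, -0.219, 0.0768]
tool_rot: [-0.013, 0.794, 0.608, -0.009]
wrist_force: [-13.4, 4.8, 21.9]
gripper_width: 0.13
grasp_force: 73.9
```

```bash
python3 st.py | head -4
python3 - <<'E'
from bench import env
import cv2,numpy as np
a=env.capture("side")["pixels"][170:310,270:400];b=env.capture("top")["pixels"][195:285,295:395]
im=np.hstack([cv2.resize(a,(390,420),interpolation=cv2.INTER_CUBIC),cv2.resize(b,(400,420),interpolation=cv2.INTER_CUBIC)])
cv2.imwrite("pics/w9.png",cv2.convertScaleAbs(im[:,:,::-1],alpha=1.3,beta=10))
E
```

```text
17.0 [-13.384   4.79   21.937] [0.647 1.327 0.021]
(-71, 0, 3) [-69.731   2.749  70.049]
(-84, 0, 3) [-82.724   2.742  70.472]
(66, 0, 0) [67.099  2.834 62.593]
```

Request:
{"name": "arm_command", "arguments": {
  "xyz": [
    [0,0,-0.2],
    [0,0,-0.4],
    [0,0,-0.4]
  ],
  "angular": [
    [-0.5,0,0],
    [-1.5,0,0],
    [-1.5,0,0]
  ]
}}

```text
clock: 17.48
tcp_pos: [0.5483, -0.2188, 0.0768]
tool_rot: [-0.004, 0.794, 0.608, -0.002]
wrist_force: [0.5, 0.0, -4.2]
gripper_width: 0.132
grasp_force: 70.8
```

```bash
python3 st.py | head -4
```

```text
17.475 [ 0.529  0.03  -4.248] [ 0.003 -0.016  0.043]
(-71, 0, 3) [-70.29    2.799  68.451]
(-84, 0, 3) [-83.289   2.792  68.578]
(66, 0, 0) [66.674  2.876 64.114]
```

Request:
{"name": "arm_command", "arguments": {
  "xyz": [
    [0,0,-0.1],
    [0,0,-0.2],
    [0,0,-0.2]
  ],
  "angular": [
    [-0.5,0,0],
    [-1,0,0],
    [-1,0,0]
  ]
}}

```text
clock: 17.85
tcp_pos: [0.5483, -0.2187, 0.0767]
tool_rot: [0.002, 0.794, 0.608, 0.002]
wrist_force: [9.5, -2.5, -21.2]
gripper_width: 0.132
grasp_force: 69.1
```

```bash
python3 st.py | head -4
```

```text
17.85 [  9.453  -2.513 -21.158] [-0.332 -0.793 -0.038]
(-71, 0, 3) [-70.246   2.835  67.295]
(-84, 0, 3) [-83.246   2.828  67.22 ]
(66, 0, 0) [66.769  2.906 65.085]
```

The lid resists a 21 N pull almost without rolling, so it is latched. I'll press once more for certainty, relax, release and retreat.

Request:
{"name": "arm_command", "arguments": {
  "xyz": [
    [0,0,0.3],
    [0,0,0.5],
    [0,0,0.5],
    [0,0,0.2],
    [0,0,0.2],
    [0,0,0.2]
  ],
  "angular": [
    [1,0,0],
    [2.4,0,0],
    [2.4,0,0],
    [1,0,0],
    [1,0,0],
    [1,0,0]
  ]
}}

```text
clock: 18.6
tcp_pos: [0.5485, -0.2188, 0.0771]
tool_rot: [-0.004, 0.794, 0.608, -0.003]
wrist_force: [2.3, -1.9, -8.3]
gripper_width: 0.125
grasp_force: 71.4
```

Request:
{"name": "arm_command", "arguments": {
  "xyz": [
    [0,0,0],
    [0,0,0],
    [0,0,0],
    [0,0,-2],
    [0,0,-6],
    [0,0,-12],
    [0,0,-17],
    [0,0,-17]
  ],
  "angular": [
    [0,0,0],
    [0,0,0],
    [0,0,0],
    [0,0,0],
    [0,0,0],
    [0,0,0],
    [0,0,0],
    [0,0,0]
  ],
  "fingers": 50
}}

```text
clock: 19.6
tcp_pos: [0.5513, -0.22, 0.2524]
tool_rot: [-0.001, 0.794, 0.608, -0.001]
wrist_force: [0.5, -0.2, 0.2]
gripper_width: 0.501
grasp_force: 0.0
```

Request:
{"name": "arm_command", "arguments": {
  "xyz": [
    [0,-6,0],
    [0,-12,-2],
    [0,-16,-3],
    [0,-16,-3],
    [0,-16,-3]
  ],
  "angular": [
    [0,0,0],
    [0,0,0],
    [0,0,0],
    [0,0,0],
    [0,0,0]
  ]
}}

```text
clock: 20.23
tcp_pos: [0.3962, -0.1779, 0.2784]
tool_rot: [-0.004, 0.794, 0.608, -0.002]
wrist_force: [0.1, -0.5, 0.0]
gripper_width: 0.5
grasp_force: 0.0
```

Run:
```python
from h import *
from bench import env
import cv2
s1=env.capture("side")["pixels"];w=env.capture("wrist");w["fish"]=1;s0=d["side"]["pixels"];s=env.get_state();print(s["clock"],s["tcp_pos"],s["wrist_force"])
pickle.dump((s1,w),open("end.pkl","wb"))
S=d["side"]
for y in(50,-50):
    # latch upper part above the rim, rest position
    P=np.array([proj(S,BR.apply(np.array([X])/1000.)+B)[0] for X in[(74,y+15,97),(74,y-15,97),(69,y+15,78),(69,y-15,78)]])
    u0,v0=P.min(0).astype(int)-1;u1,v1=P.max(0).astype(int)+2
    g0=cv2.cvtColor(s0,cv2.COLOR_RGB2GRAY)[v0:v1,u0:u1].copy();g1=cv2.cvtColor(s1,cv2.COLOR_RGB2GRAY)[v0-6:v1+6,u0-6:u1+6].copy()
    r=cv2.matchTemplate(g1,g0,cv2.TM_CCOEFF_NORMED);_,m,_,l=cv2.minMaxLoc(r)
    print("latch",y,(u0,v0,u1,v1),"score %.2f shift"%m,np.array(l)-6,"score at rest %.2f"%r[6,6])
    print(np.vstack([cv2.cvtColor(s1,cv2.COLOR_RGB2GRAY)[v0-2:v1+2:2,u0-4:u1+4]]));print(cv2.cvtColor(s0,cv2.COLOR_RGB2GRAY)[v0-2:v1+2:2,u0-4:u1+4])
```

```text
20.325 [ 0.396 -0.178  0.278] [-0.836 -0.157 -1.094]
latch 50 (np.int64(282), np.int64(227), np.int64(294), np.int64(243)) score 1.00 shift [0 0] score at rest 1.00
[[210 208 202 204 206 207 210 208 207 205 208 208 207 205 204 203 203 206
  207 205]
 [207 208 209 206 206 203 206 208 209 209 206 210 209 210 206 203 201 202
  205 210]
 [206 208 206 204 204 208 208 207 210 207 208 209 210 208 206 205 205 210
  204 203]
 [206 205 209 205 206 208 210 209 211 211 202 154 117 113 138 175 207 207
  204 205]
 [211 208 207 209 208 209 205 206 200 153  98 107 121 126 126 138 176 207
  207 205]
 [209 208 209 208 206 204 201 149 107 121 122 124 125 124 125 127 136 162
  180 180]
 [208 207 207 206 201 157 109 114 125 125 126 125 123 125 125 124 125 124
  117 122]
 [186 185 185 186 184 143 106 107 118 126 122 124 126 125 122 124 125 123
  106  89]
 [181 181 183 184 181 155 109 111 108 116 125 124 126 127 123 122 109 108
  121 121]
 [187 191 185 190 184 171 108 107  88 106 117 127 126 114 100 116 122 122
  121 124]]
[[206 202 200 199 204 207 206 205 204 201 201 205 202 205 200 199 202 201
  203 205]
[... 1881 characters left out ...]
 182 180
  184 187]
 [179 177 180 179 178 178 181 176 182 181 180 182 178 177 179 177 178 176
  178 179]
 [180 182 182 183 183 177 178 178 180 182 177 157 124 123 160 179 181 183
  181 184]
 [182 183 181 179 178 179 178 177 172 135  98 102 121 124 127 161 181 183
  180 182]
 [179 180 180 182 184 178 175 136 102 117 122 125 125 122 123 131 160 183
  179 181]
 [183 182 181 181 177 141 105 113 124 126 122 124 122 127 121 124 133 163
  177 153]
 [180 179 182 187 182 144 105 106 115 124 123 125 123 122 121 123 121 121
  123 115]
 [180 183 181 179 178 138 103 105 106 117 123 124 121 121 120 108  89  84
   99  91]
 [205 207 207 201 198 172 119 102 101 104 114 121 120 108  86  79  98  93
   92  60]]
```

Both latches match their rest appearance exactly, with the lid under their noses, and the gripper is well clear. Handing in.

```bash
python3 -c "
from bench import env
print(env.sign_off())"
```

```text
the job is handed in; nothing more can be done
None
```

The job is handed in at about 20 s: the roller was laid flat on the box floor and released, and the lid is hooked in both slots and pressed shut; it held against a 21 N upward pull, and both latches are back in their rest position over it.

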